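# Uncover the stopper dish and turn its lip to the bowl

## Task

Take the steel cover off the small white enamel dish and set it down upright in the middle of the cork coaster. Then pick the dish up by its wooden handle, lift it straight up to about 12 cm above the board, and only then give it a quarter turn, over its terracotta trivet, until its blue lip points at the white bowl. Keep the dish level and the loose glass ball stopper in its middle all the while, leave the bowl, tin and mug where they stand, and finish still holding the dish there, steady, ready for tipping.

Things in the scene. Friction and masses are not known exactly. Their poses are not given: they have to be found in the camera images.
- dish: Loose white enamel dished plate, 0.25 kg, 110 mm across, rim 18 mm high, floor a shallow 8 degree cone: more tilt or a jerk rolls the ball. Origin: centre of underside; x points to its blue lip (81 mm out), -x to its upright wooden handle blade (10 mm thick in y, x -96 to -54 mm, z 4 to 42 mm), z up. Starts on the trivet, handle roughly towards the robot.
- dish_grip (a point): Point to pinch on the dish's wooden handle blade, fingers closing along the dish's y (10 mm thick): 79 mm from the dish's middle at -x, 32 mm above its underside, 10 mm below the blade's top.
- dish_seat (a point): Middle of the dish's hollow (its lowest point), 4 mm above its underside, where the ball rests.
- dish_lip (a point): Outer end of the dish's blue lip, 81 mm from the dish's middle along its x, 10 mm above its underside.
- ball_center (a point): Centre of the loose green glass ball stopper, 28 mm across, 28 g; it rests in the middle of the dish under the cover, its centre 14 mm above dish_seat.
- lid: Loose round steel cover, about 0.12 kg, hollow underneath, 95 mm across, 31 mm high, with a black knob 18 mm across and 24 mm high on top (full height 55 mm). Origin: centre of its lower edge; z up. At the start it stands loose in the dish, its lower edge 10 mm above the dish's underside, 8 mm below the rim, with 3 mm play.
- lid_knob (a point): Point to pinch on the cover's knob (18 mm across), on its axis, 45 mm above its lower edge, 10 mm below the knob's top.
- trivet: Fixed terracotta disc, 130 mm across, 6 mm thick, under the dish. Origin: centre of its underside, on the board (z = 0).
- coaster: Fixed cork disc, 120 mm across, 6 mm thick, the place for the cover. Origin: centre of its underside, on the board (z = 0).
- bowl: Loose empty white ceramic bowl, 120 mm across, 50 mm high, left or right of the dish at about 0.25 m. Origin: centre of its underside.
- tin: Loose stainless tea tin with screw top, 74 mm across, 108 mm high, on the other side of the dish from the bowl. Origin: centre of its underside. Bystander.
- mug: Loose red enamel mug, 80 mm across without its handle, 80 mm high. Origin: centre of its underside. Bystander.
There are look-alikes about, which are no part of the job. What is shaped like the lid but green or yellow is not meant. Leave any red look-alike of the trivet alone.

How it is judged (in metres and radians):
On the way, in this order (a step that is already met when the one before it is completed fails the run):
1. the cover stands upright on the cork coaster, let go (horizontal distance between lid and coaster below 0.03 m and height (world z) of lid below 0.012 m and angle between lid's own z axis and vertical below 0.08 rad and contact force between the fingers and lid below 0.1 N and linear speed of lid below 0.03 m/s), for 0.2 s.
2. the dish is lifted off its trivet, level, held by the fingers, not yet turned to the bowl, the ball in its middle (height (world z) of dish above 0.04 m and angle between dish's own z axis and vertical below 0.12 rad and x of bowl in the frame of dish below 0.13 m and contact force between the fingers and dish above 1 N and horizontal distance between ball_center and dish_seat below 0.012 m), for 0.1 s.
At the end, for the whole second after the job is handed in: Fingers hold the dish still, 80 to 180 mm above the board, within 50 mm of the trivet's middle, level within 0.1 rad; bowl ahead of the lip, within 55 mm of its pointing line; ball within 12 mm of the dish's middle; cover upright on the coaster within 30 mm of centre (height (world z) of dish between 0.08 and 0.18 m and horizontal distance between dish and trivet below 0.05 m and angle between dish's own z axis and vertical below 0.1 rad and contact force between the fingers and dish above 1 N and linear speed of dish below 0.03 m/s and angular speed of dish below 0.2 rad/s and horizontal distance between ball_center and dish_seat below 0.012 m and x of bowl in the frame of dish above 0.12 m and y of bowl in the frame of dish between -0.055 and 0.055 m and horizontal distance between lid and coaster below 0.03 m and height (world z) of lid below 0.012 m and angle between lid's own z axis and vertical below 0.08 rad); the arm keeps its last pose, push and grip.
It fails at once if the ball rolled more than 25 mm from the middle of the dish (horizontal distance between ball_center and dish_seat above 0.025 m).
It fails at once if the dish was tilted by more than 0.2 rad (angle between dish's own z axis and vertical above 0.2 rad).
It fails at once if the bowl, tin or mug was moved by more than 20 mm (distance of any of bowl, tin, mug from where it was at the start of the episode above 0.02 m).
It also fails if it takes over 64 s, if anything falls off the work surface, if the arm or the gripper's body presses on something with over 40 N, if the wrist force passes 120 N, or if a joint passes its speed limit or range.

## Robot

A 6-joint arm with a two-finger parallel gripper is mounted at the origin on the work surface. World frame = base frame: x ahead of the robot, y to its left, z up, the work surface at z = 0. Lengths are in mm, angles in rad, forces in N, time in s.
With the tool pointing down it reaches from about 350 to 875 mm from the base axis. Payload 4.2 kg.
Tool frame: the origin (TCP) lies on the centre line of the jaws, within the pads' length; the fingertips stand ctrl.tips_ahead ahead of it and the grasp point (between the pads) is the TCP (ctrl.tips_ahead is the distance from the TCP to the fingertips, in mm); z points along the fingers, y is the line along which they close (so a half turn about z gives the same grasp; the last joint's range is limited). The gripper opens to 85 mm and grips with 20 to 120 N. Pads are 22 mm wide; open, the fingers measure 114 mm over their backs; the gripper's body (76 mm by 85 mm) begins 54 mm behind the grasp point. The pads swing forward as they close: fully open they stand 13 mm farther back than shut.
Start: joints at [-1.074, 0.385, 0.008, 0, -1.194, -0.259], TCP at [147.246, -607.386, 214.012] pointing down, gripper open.
Joint ranges: [-3.14, 3.14], [-1.21, 2.06], [-1.07, 1.41], [-3.16, 2.05], [-2.99, -0.16], [-3.1, 3.1]. Speed limits (rad/s): [2.79, 2.79, 3.14, 3.14, 3.14, 3.14].

## Interface

Orientations are given as a unit quaternion [x, y, z, w].
In Python, from plant import ctrl gives the robot as it stands.
- The arm moves only by the tool move_arm, never from a script. Its argument "targets" is a list of rows, each an object with "xyz": the shift along the tool's x, y, z in cm, a list of three; "angular": the turn, a rotation vector about the tool's x, y, z in degrees, a list of three; "fingers": the opening, from -1 (shut) to 1 (fully open). In form: [{"xyz": [x, y, z], "angular": [rx, ry, rz], "fingers": fingers}, ...]. A call has 1 to 5 rows; each row is the pose to reach, as a shift and turn from the pose commanded when the call began, along the tool's axes at that moment; what a row does not reach only later rows make up. A row lasts 1/8 s, in which the tool goes at most 62.5 mm and 10.7 degrees, less where a joint would pass 70% of its speed; a pose out of reach is approached as far as the arm can. A call with a gripper value outside its range is refused whole. The fingers move at their own pace and stop on an object; "squeeze" is the grip in N (left out, the last holds). Time passes only in rows, so rows that repeat a pose let the fingers close. It gives the time, the measured TCP pose, the force, the opening and the grip force at its end, in the units of the state.
- ctrl.read_state(): the state, without advancing time (a new reading comes with each control period).
- ctrl.read_camera(name): name is "scene" or "top" or "wrist"; returns (picture, depth): 420x560x3 uint8, blue, green, red; 420x560 float32, mm along the optical axis (not along the pixel's ray), 0 where there is no reading.
- ctrl.calibration(name): a dict with "fovy" (degrees; the focal length in pixels is half the picture's height over the tangent of half this angle, whatever the lens; pixels are square), "cx", "cy" (the principal point, pixels), "rvec" (rotation vector, rad) and "tvec" (3), from world to camera coordinates, as OpenCV has them. Camera axes: x right, y down, z forward; pixel columns grow to the right and rows downward; lengths in mm; the calibration is good to about 2 mm. A picture is of the moment at which its call begins: read the wrist's pose just before it. calibration takes no time and is no camera call; for the wrist camera it gives the pose at the moment of the call.
- ctrl.hand_in(): hands the job in; it is judged then, once.
Trained networks look in the newest picture that a camera, given by its name, has taken for a name from the list of things; names that differ only in an ending like _2 or _b are one class to them, and where a whole thing is asked for, a point or a joint stands for the part that bears it (a point fixed in the world has none). Each returns a list of dicts, best first, with "p" (0 to 1); they miss things now and then, are a little off and sometimes report something else, mostly with a low value. They report only what shows in the picture. A call takes as long as a camera call. They do not tell look-alikes from the thing itself.
- ctrl.look_for(query, camera): "bbox" ([left, top, right, bottom] in pixels, round what is visible of it).
- ctrl.pinpoint(query, camera): "at" ([row, column] in pixels: a listed point, or the origin of a listed thing).
The state is a dict: "time": time; "joint_pos": joint angles; "dq": joint speeds; "joint_efforts": joint torques, N m; "eef_pos": TCP position; "tool_rot": TCP orientation; "force": force on the tool from outside, world axes, zero at the start; "moment": the same for the moment, N m; "gripper_width": finger opening in mm; "grasp_force": force on a finger pad.
Only numpy, scipy, OpenCV 4.12 (cv2) and the standard library are available. Lean on these libraries where they do the work, as an engineer would, in place of code of your own. Each camera call takes 0.05 s, during which the arm holds its last target. There are 200 camera calls.

## Working session

There is one attempt and no reset: what is moved stays moved. The work goes in short steps, Python scripts to look and compute and a tool call to move; the robot and the scene stay as the last step left them, time stands still between calls to the robot, and variables do not carry over. Pictures are saved under pics/ and viewed, at most 10 in all, crops included, and the job is handed in when it is done.

Besides the shell and the picture viewer there is one more tool, called by a JSON object that holds its "method" and its "body". move_arm: Moves the arm, as the interface text tells. Its arguments: {"type":"object","properties":{"targets":{"type":"array"},"squeeze":{"type":"number"}},"required":["targets"]}

```bash
mkdir -p pics
cat > h.py <<'E'
import numpy as np, cv2
from scipy.spatial.transform import Rotation as R
from plant import ctrl
def cam(n):
    c=ctrl.calibration(n); img,d=ctrl.read_camera(n)
    return c,img,d
def unproj(c,shape,rc,d=None,z=None):
    f=shape[0]/2/np.tan(np.radians(c["fovy"])/2)
    Rm=R.from_rotvec(np.array(c["rvec"]).ravel()).as_matrix(); t=np.array(c["tvec"]).ravel()
    ray=np.array([(rc[1]-c["cx"])/f,(rc[0]-c["cy"])/f,1.])
    o=-Rm.T@t; w=Rm.T@ray
    s=d if z is None else (z-o[2])/w[2]
    return o+s*w
E
python3 - <<'E'
from h import *
s=ctrl.read_state(); print(s["time"],s["eef_pos"],s["tool_rot"],s["gripper_width"],ctrl.tips_ahead)
pics=[]
for n in ["top","scene"]:
    c,img,d=cam(n); pics.append(img); cv2.imwrite(f"pics/{n}0.png",img)
    hs={"dish":6,"dish_grip":38,"dish_lip":16,"lid":16,"lid_knob":61,"trivet":0,"coaster":0,"bowl":0,"tin":0,"mug":0}
    for q,z in hs.items():
        for r in ctrl.pinpoint(q,n)[:4]:
            if r["p"]<.2: continue
            p=unproj(c,img.shape,r["at"],z=z); print(n,q,round(r["p"],2),np.round(r["at"]),np.round(p))
print(c.keys())
E
```

```text
0.0 [ 147.10298902 -606.80125303  212.91439935] [-1.18531232e-01  9.92949719e-01  1.08358217e-03 -1.67394042e-04] 85.40282851731976 19.0
top dish_grip 0.91 [245. 252.] [451.  50.  38.]
top dish_lip 0.65 [180. 251.] [606.  51.  16.]
top lid 0.92 [278. 202.] [377. 170.  16.]
top lid 0.87 [288. 282.] [349. -16.  16.]
top lid 0.83 [216. 253.] [519.  48.  16.]
top lid_knob 0.93 [274. 194.] [388. 180.  61.]
top lid_knob 0.83 [216. 248.] [516.  57.  61.]
top lid_knob 0.81 [290. 283.] [348. -19.  61.]
top lid_knob 0.29 [225. 153.] [501. 271.  61.]
top trivet 0.71 [136. 253.] [715.  43.   0.]
top coaster 0.8 [186. 191.] [597. 196.   0.]
top coaster 0.36 [213. 249.] [528.  57.   0.]
top bowl 0.6 [224. 155.] [506. 283.   0.]
top tin 0.81 [206. 363.] [ 539. -217.    0.]
top mug 0.97 [178. 304.] [608. -77.   0.]
scene dish 0.58 [223. 301.] [527.  50.   6.]
scene dish_grip 0.61 [191. 288.] [442.  56.  38.]
scene dish_lip 0.97 [241. 318.] [610.  47.  16.]
scene lid 0.83 [221. 300.] [532.  46.  16.]
scene lid 0.64 [193. 246.] [377. -25.  16.]
scene lid 0.59 [184. 320.] [416. 159.  16.]
scene lid_knob 0.83 [180. 248.] [389. -24.  61.]
scene lid_knob 0.62 [168. 325.] [419. 166.  61.]
scene lid_knob 0.6 [202. 299.] [522.  45.  61.]
scene trivet 0.82 [278. 341.] [713.  43.   0.]
scene coaster 0.88 [228. 369.] [602. 181.   0.]
scene bowl 0.6 [196. 384.] [507. 288.   0.]
scene tin 0.74 [263. 191.] [ 549. -211.    0.]
scene mug 0.87 [263. 266.] [612. -73.   0.]
scene mug 0.7 [200. 301.] [438.  94.   0.]
dict_keys(['fovy', 'cx', 'cy', 'rvec', 'tvec'])
```

View pics/top0.png

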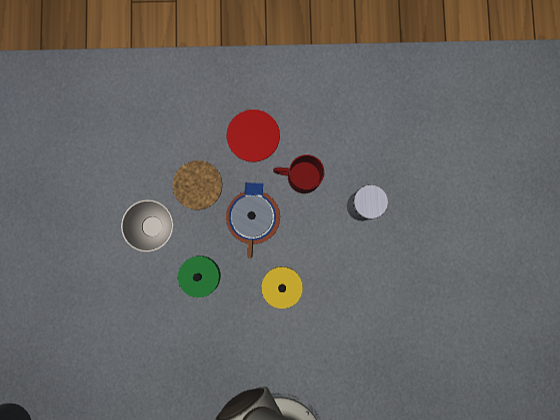

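View pics/scene0.png

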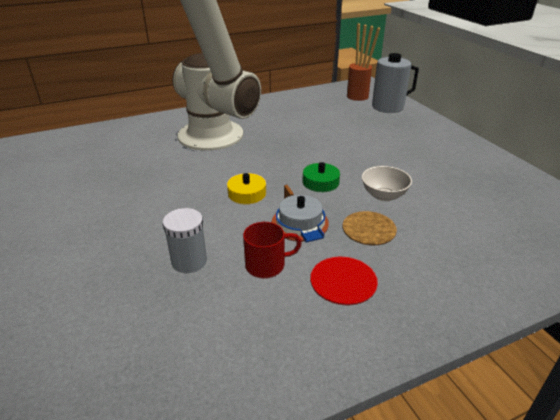

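The top view shows the steel-covered dish at (252,216), its blue lip at (254,188) and its handle at (250,248). The coaster is at (198,185) and the bowl at (147,226), which is +y. The green (199,277) and yellow (282,288) covers and the red disc (253,135) are look-alikes. The scene view shows the same layout, with the mug and tin standing on the right. I'll fly over the dish first, then refine.

{"method": "move_arm", "body": {"targets": [{"xyz": [-51.7, 55.1, 0], "angular": [0, 0, 13.6], "fingers": 1}, {"xyz": [-51.7, 55.1, 0], "angular": [0, 0, 13.6], "fingers": 1}, {"xyz": [-51.7, 55.1, 0], "angular": [0, 0, 13.6], "fingers": 1}, {"xyz": [-51.7, 55.1, 0], "angular": [0, 0, 13.6], "fingers": 1}, {"xyz": [-51.7, 55.1, 0], "angular": [0, 0, 13.6], "fingers": 1}]}}

```text
time: 1.72
eef_pos: [301.5, -335.2, 214.4]
tool_rot: [-0.0, 1.0, -0.0, 0.0]
force: [1.2, 0.8, 0.7]
gripper_width: 85.1
grasp_force: 0.0
```

{"method": "move_arm", "body": {"targets": [{"xyz": [-19.9, 38.5, 0], "angular": [0, 0, 0], "fingers": 1}, {"xyz": [-19.9, 38.5, 0], "angular": [0, 0, 0], "fingers": 1}, {"xyz": [-19.9, 38.5, 0], "angular": [0, 0, 0], "fingers": 1}, {"xyz": [-19.9, 38.5, 0], "angular": [0, 0, 0], "fingers": 1}, {"xyz": [-19.9, 38.5, 0], "angular": [0, 0, 0], "fingers": 1}]}}

```text
time: 2.35
eef_pos: [444.8, -57.0, 214.6]
tool_rot: [-0.001, 1.0, 0.0, 0.001]
force: [1.4, -1.5, -0.5]
gripper_width: 85.1
grasp_force: 0.0
```

{"method": "move_arm", "body": {"targets": [{"xyz": [-4, 9, 0], "angular": [0, 0, 0], "fingers": 1}, {"xyz": [-4, 9, 0], "angular": [0, 0, 0], "fingers": 1}, {"xyz": [-4, 9, 0], "angular": [0, 0, 0], "fingers": 1}]}}

```text
time: 2.72
eef_pos: [484.9, 33.0, 213.8]
tool_rot: [-0.002, 1.0, -0.0, 0.0]
force: [0.3, -0.2, 0.5]
gripper_width: 85.2
grasp_force: 0.0
```

Run:
```python
from h import *
s=ctrl.read_state(); print(s["time"],s["eef_pos"],s["tool_rot"],s["joint_pos"])
c,img,d=cam("wrist"); cv2.imwrite("pics/w0.png",img); np.save("w0.npy",d)
print(unproj(c,img.shape,(210,280),z=0), c)
for q,z in {"dish_grip":38,"dish_lip":16,"lid_knob":61,"coaster":0,"lid":16}.items():
    for r in ctrl.pinpoint(q,"wrist")[:3]:
        if r["p"]<.2: continue
        print(q,round(r["p"],2),np.round(r["at"]),np.round(unproj(c,img.shape,r["at"],z=z)))
```

```text
2.725 [484.92651884  32.9783471  213.8475339 ] [-1.99353349e-03  9.99998013e-01 -1.10960733e-05  2.51711604e-05] [ 4.02936082e-01  1.46946762e-01 -3.21839353e-01  4.49277759e-05
 -1.10197252e+00 -1.96976564e+00]
[525.17918251  34.14793385   0.        ] {'fovy': 68.26136827586238, 'cx': 278.3585638703454, 'cy': 211.09804252073388, 'rvec': array([-2.046483  , -2.05715512, -0.32643934]), 'tvec': array([ -29.33920862, -500.92752645,  229.88071832])}
dish_grip 0.71 [142. 299.] [437.  54.  38.]
dish_lip 0.64 [268. 286.] [599.  42.  16.]
lid_knob 0.95 [225. 293.] [522.  47.  61.]
lid_knob 0.74 [ 86. 424.] [383. 168.  61.]
lid_knob 0.72 [ 54. 228.] [357. -14.  61.]
coaster 0.91 [263. 390.] [599. 182.   0.]
lid 0.91 [211. 292.] [521.  48.  16.]
lid 0.89 [ 92. 406.] [386. 169.  16.]
lid 0.64 [ 62. 237.] [358. -12.  16.]
```

View pics/w0.png

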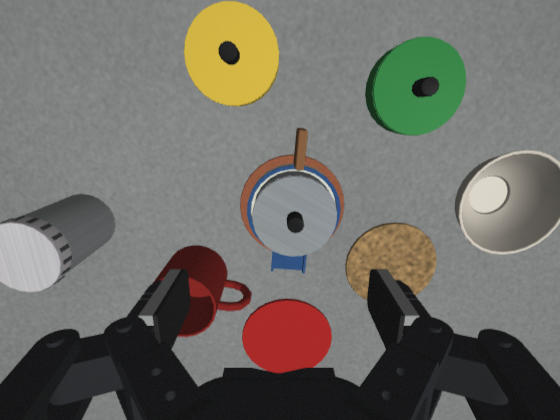

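The wrist view shows the steel knob at (295,222), the handle at (301,150), the lip at (289,262) and the coaster at (391,263). Next I'll refine these by colour and depth.

Run:
```python
from h import *
img=cv2.imread("pics/w0.png"); d=np.load("w0.npy"); c=ctrl.calibration("wrist")
f=210/np.tan(np.radians(c["fovy"])/2); Rm=R.from_rotvec(c["rvec"]).as_matrix(); t=np.array(c["tvec"])
v,u=np.mgrid[:420,:560]
P=(np.stack([(u-c["cx"])/f*d,(v-c["cy"])/f*d,d],-1)-t)@Rm
ok=d>0
def rep(n,m):
    p=P[m&ok]; print(n,len(p),"med",np.round(np.median(p,0),1),"bbmid",np.round((np.percentile(p,2,0)+np.percentile(p,98,0))/2,1),"lo",np.round(np.percentile(p,2,0)),"hi",np.round(np.percentile(p,98,0)))
hsv=cv2.cvtColor(img,cv2.COLOR_BGR2HSV)
near=(np.abs(P[...,0]-520)<110)&(np.abs(P[...,1]-48)<75)
rep("knob",near&(P[...,2]>52)&(np.hypot(P[...,0]-522,P[...,1]-47)<25))
rep("knobtop",near&(P[...,2]>66)&(np.hypot(P[...,0]-522,P[...,1]-47)<25))
rep("lidtop",near&(P[...,2]>42)&(P[...,2]<50)&(P[...,0]>465))
h=near&(P[...,0]<466)&(P[...,2]>25); rep("handle",h)
ht=near&(P[...,0]<466)&(P[...,2]>42); rep("handletop",ht)
l=near&(P[...,0]>578)&(P[...,2]>8)&(hsv[...,0]>100)&(hsv[...,1]>120); rep("lip",l)
a=P[ht]; print("handle yaw",np.degrees(np.polyfit(a[:,0],a[:,1],1)[0]))
co=(np.abs(P[...,0]-599)<75)&(np.abs(P[...,1]-185)<75)&(P[...,2]>3)&(hsv[...,1]>60)&(P[...,2]<12); rep("coaster",co)
rep("trivet",near&(P[...,2]>3)&(P[...,2]<9)&(hsv[...,1]>90)&((hsv[...,0]<15)))
b=(np.abs(P[...,0]-505)<90)&(np.abs(P[...,1]-280)<90)&(P[...,2]>46); rep("bowl rim",b)
```

```text
knob 289 med [515.2  46.2  70.8] bbmid [517.5  46.2  63.3] lo [510.  38.  54.] hi [525.  54.  73.]
knobtop 225 med [517.3  46.2  71.2] bbmid [517.7  46.7  69.6] lo [510.  39.  66.] hi [526.  54.  73.]
lidtop 5111 med [513.9  45.9  47.4] bbmid [517.6  46.1  47.1] lo [474.   3.  45.] hi [561.  89.  49.]
handle 4376 med [465.5  43.5 319.2] bbmid [447.9  28.8 186.8] lo [430.  -7.  46.] hi [466.  65. 327.]
handletop 4314 med [465.5  43.3 319.4] bbmid [448.6  28.8 187.3] lo [431.  -7.  48.] hi [466.  65. 327.]
lip 435 med [588.9  41.2  16.6] bbmid [588.8  40.4  20.4] lo [579.  20.  15.] hi [599.  61.  26.]
handle yaw -46.538572308862115
coaster 4563 med [586.5 178.8   6.5] bbmid [590.7 177.1   6.4] lo [544. 123.   5.] hi [638. 231.   8.]
trivet 1251 med [480.3  22.5   6.4] bbmid [507.4  45.4   6.3] lo [456. -17.   5.] hi [559. 108.   8.]
bowl rim 1371 med [518.5 287.4  49.8] bbmid [502.1 283.6  49. ] lo [445. 228.  46.] hi [560. 340.  52.]
```

{"method": "move_arm", "body": {"targets": [{"xyz": [-3.3, 1.35, 4], "angular": [0, 0, 0], "fingers": 1}, {"xyz": [-3.3, 1.35, 8], "angular": [0, 0, 0], "fingers": 0.3}, {"xyz": [-3.3, 1.35, 11], "angular": [0, 0, 0], "fingers": 0}, {"xyz": [-3.3, 1.35, 13], "angular": [0, 0, 0], "fingers": -0.2}, {"xyz": [-3.3, 1.35, 13], "angular": [0, 0, 0], "fingers": -0.2}]}}

```text
time: 3.65
eef_pos: [515.9, 43.2, 82.8]
tool_rot: [0.0, 1.0, -0.001, -0.002]
force: [0.7, 0.4, 1.2]
gripper_width: 34.3
grasp_force: 0.0
```

Run:
```python
from h import *
s=ctrl.read_state(); print(s["time"],s["eef_pos"],s["gripper_width"],s["force"])
for n in ["top","scene"]:
    img=cv2.imread(f"pics/{n}0.png"); c=ctrl.calibration(n)
    hsv=cv2.cvtColor(img,cv2.COLOR_BGR2HSV)
    m=cv2.inRange(hsv,(8,80,60),(25,255,255)); 
    if n=="top": m[:140]=0
    else: m[:200]=0
    k,lab,st,ce=cv2.connectedComponentsWithStats(m); i=1+np.argmax(st[1:,4]); 
    p=np.array([unproj(c,img.shape,(y,x),z=6)[:2] for y,x in np.argwhere(lab==i)])
    print(n,st[i],p.mean(0),p.min(0),p.max(0))
```

```text
3.65 [515.89419678  43.23005064  82.83653176] 34.26344695496042 [0.70478538 0.38858041 1.21826481]
top [ 173  161   49   49 1899] [598.43874038 180.76950582] [539.5415758  122.86531271] [656.22473724 238.33834748]
scene [ 346  329  214   91 9374] [1005.57283557  114.02602805] [966.55326164 -98.47772914] [1072.09916765  291.13194576]
```

{"method": "move_arm", "body": {"targets": [{"xyz": [-0.2, 0.3, 0.7], "angular": [0, 0, 0], "fingers": -0.2}, {"xyz": [-0.2, 0.3, 1.4], "angular": [0, 0, 0], "fingers": -0.2}, {"xyz": [-0.2, 0.3, 1.4], "angular": [0, 0, 0], "fingers": -0.2}, {"xyz": [-0.2, 0.3, 1.4], "angular": [0, 0, 0], "fingers": -0.2}]}}

```text
time: 4.15
eef_pos: [519.2, 47.5, 70.3]
tool_rot: [-0.0, 1.0, 0.0, 0.0]
force: [0.9, -0.4, 0.2]
gripper_width: 34.2
grasp_force: 0.0
```

Run:
```python
from h import *
s=ctrl.read_state(); print(s["time"],s["eef_pos"],s["gripper_width"],s["force"])
c,img,d=cam("wrist"); cv2.imwrite("pics/w1.png",img)
```

```text
4.15 [519.24017093  47.5052309   70.34182209] 34.244812308247376 [ 0.92332874 -0.42763213  0.23345102]
```

View pics/w1.png

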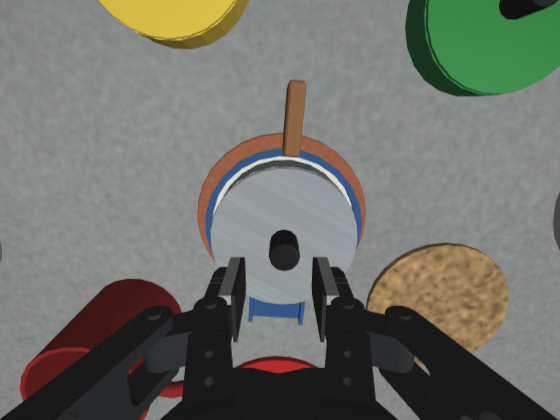

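The knob shows at (284,250), centred between the pads sideways. I'll check the fore-aft alignment by projecting points into this picture.

Run:
```python
from h import *
c=ctrl.calibration("wrist"); f=210/np.tan(np.radians(c["fovy"])/2)
K=np.array([[f,0,c["cx"]],[0,f,c["cy"]],[0,0,1]])
pt=np.array([[519.2,47.5,70.3],[519.2,47.5,51],[518,46.5,71],[518,46.5,47],[519.2,64.6,51],[519.2,64.6,60]],float)
print(np.round(cv2.projectPoints(pt,np.array(c["rvec"]),np.array(c["tvec"]),K,None)[0][:,0]))
Rm=R.from_rotvec(c["rvec"]).as_matrix();print(-Rm.T@c["tvec"],Rm[2])
img=cv2.imread("pics/w1.png")
for r in ctrl.pinpoint("lid_knob","wrist")[:2]: print(r, unproj(c,img.shape,r["at"],z=61))
```

```text
[[280. 257.]
 [280. 244.]
 [278. 256.]
 [278. 239.]
 [307. 244.]
 [309. 250.]]
[439.24682524  46.25236948 230.15385489] [ 3.10200440e-01  7.54790010e-04 -9.50670878e-01]
{'at': [250.4, 285.3], 'p': 0.75} [519.20228295  50.59063886  61.        ]
```

{"method": "move_arm", "body": {"targets": [{"xyz": [0, 0.25, 0.1], "angular": [0, 0, 0], "fingers": -0.2}, {"xyz": [0, 0.25, 0.1], "angular": [0, 0, 0], "fingers": -0.6}, {"xyz": [0, 0.25, 0.1], "angular": [0, 0, 0], "fingers": -1}, {"xyz": [0, 0.25, 0.1], "angular": [0, 0, 0], "fingers": -1}, {"xyz": [0, 0.25, 0.1], "angular": [0, 0, 0], "fingers": -1}], "squeeze": 30}}

```text
time: 4.88
eef_pos: [519.1, 49.9, 69.0]
tool_rot: [-0.0, 1.0, 0.0, -0.0]
force: [0.3, -0.1, 0.1]
gripper_width: 0.2
grasp_force: 0.0
```

{"method": "move_arm", "body": {"targets": [{"xyz": [0, 0, 0], "angular": [0, 0, 0], "fingers": -1}, {"xyz": [0, 0, -0.3], "angular": [0, 0, 0], "fingers": -1}, {"xyz": [0, 0, -0.8], "angular": [0, 0, 0], "fingers": -1}, {"xyz": [0, 0, -1.5], "angular": [0, 0, 0], "fingers": -1}, {"xyz": [0, 0, -2.5], "angular": [0, 0, 0], "fingers": -1}]}}

```text
time: 5.5
eef_pos: [519.1, 49.9, 94.7]
tool_rot: [-0.0, 1.0, -0.0, -0.0]
force: [0.3, 0.3, -0.0]
gripper_width: -0.1
grasp_force: 0.0
```

The gripper closed on nothing, so I'll look again.

Run:
```python
from h import *
c,img,d=cam("wrist"); cv2.imwrite("pics/w2.png",img); np.save("w2.npy",d)
f=210/np.tan(np.radians(c["fovy"])/2); Rm=R.from_rotvec(c["rvec"]).as_matrix(); t=np.array(c["tvec"])
v,u=np.mgrid[:420,:560]
P=(np.stack([(u-c["cx"])/f*d,(v-c["cy"])/f*d,d],-1)-t)@Rm
for v0 in (210,230,240,250,260,270,290,310): print(v0,[list(np.round(P[v0,u0]))+[tuple(img[v0,u0])] for u0 in (240,280)])
```

```text
210 [[np.float64(506.0), np.float64(22.0), np.float64(48.0), (np.uint8(156), np.uint8(155), np.uint8(148))], [np.float64(506.0), np.float64(50.0), np.float64(46.0), (np.uint8(163), np.uint8(160), np.uint8(154))]]
230 [[np.float64(521.0), np.float64(21.0), np.float64(48.0), (np.uint8(165), np.uint8(163), np.uint8(156))], [np.float64(511.0), np.float64(50.0), np.float64(71.0), (np.uint8(41), np.uint8(41), np.uint8(40))]]
240 [[np.float64(529.0), np.float64(21.0), np.float64(47.0), (np.uint8(159), np.uint8(158), np.uint8(152))], [np.float64(518.0), np.float64(50.0), np.float64(71.0), (np.uint8(37), np.uint8(35), np.uint8(36))]]
250 [[np.float64(537.0), np.float64(21.0), np.float64(47.0), (np.uint8(156), np.uint8(155), np.uint8(149))], [np.float64(526.0), np.float64(50.0), np.float64(70.0), (np.uint8(36), np.uint8(36), np.uint8(36))]]
260 [[np.float64(544.0), np.float64(20.0), np.float64(48.0), (np.uint8(162), np.uint8(161), np.uint8(154))], [np.float64(508.0), np.float64(50.0), np.float64(120.0), (np.uint8(26), np.uint8(25), np.uint8(24))]]
270 [[np.float64(553.0), np.float64(20.0), np.float64(47.0), (np.uint8(161), np.uint8(160), np.uint8(154))], [np.float64(508.0), np.float64(50.0), np.float64(130.0), (np.uint8(24), np.uint8(22), np.uint8(23))]]
290 [[np.float64(600.0), np.float64(13.0), np.float64(-0.0), (np.uint8(145), np.uint8(148), np.uint8(144))], [np.float64(508.0), np.float64(49.0), np.float64(145.0), (np.uint8(23), np.uint8(23), np.uint8(21))]]
310 [[np.float64(507.0), np.float64(35.0), np.float64(160.0), (np.uint8(27), np.uint8(27), np.uint8(27))], [np.float64(514.0), np.float64(49.0), np.float64(150.0), (np.uint8(51), np.uint8(50), np.uint8(51))]]
```

View pics/w2.png

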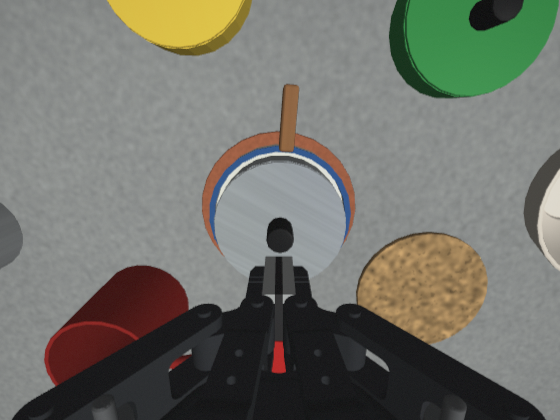

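The view shows the knob untouched at (280,235), with the finger ends at row 258 apparently well above it. I'll measure the real fingertip height from depth.

Run:
```python
from h import *
print(ctrl.read_state()["eef_pos"], ctrl.tips_ahead)
img=cv2.imread("pics/w2.png"); d=np.load("w2.npy"); c=ctrl.calibration("wrist")
f=210/np.tan(np.radians(c["fovy"])/2); Rm=R.from_rotvec(c["rvec"]).as_matrix(); t=np.array(c["tvec"])
v,u=np.mgrid[:420,:560]
P=(np.stack([(u-c["cx"])/f*d,(v-c["cy"])/f*d,d],-1)-t)@Rm
for u0 in (270,275,279,285,290):
    print(u0,[(v0,*np.round(P[v0,u0]).astype(int)) for v0 in range(250,300,3)])
print([k for k in dir(ctrl) if not k.startswith('_')])
```

```text
[520.14677983  50.21741234  96.21750865] 19.0
270 [(250, np.int64(538), np.int64(43), np.int64(49)), (253, np.int64(540), np.int64(43), np.int64(49)), (256, np.int64(543), np.int64(43), np.int64(48)), (259, np.int64(508), np.int64(45), np.int64(121)), (262, np.int64(509), np.int64(45), np.int64(124)), (265, np.int64(509), np.int64(45), np.int64(127)), (268, np.int64(509), np.int64(45), np.int64(130)), (271, np.int64(509), np.int64(45), np.int64(132)), (274, np.int64(509), np.int64(45), np.int64(134)), (277, np.int64(509), np.int64(45), np.int64(137)), (280, np.int64(509), np.int64(45), np.int64(139)), (283, np.int64(508), np.int64(46), np.int64(143)), (286, np.int64(508), np.int64(46), np.int64(145)), (289, np.int64(509), np.int64(46), np.int64(147)), (292, np.int64(509), np.int64(46), np.int64(149)), (295, np.int64(510), np.int64(46), np.int64(150)), (298, np.int64(507), np.int64(46), np.int64(155))]
275 [(250, np.int64(527), np.int64(47), np.int64(72)), (253, np.int64(541), np.int64(47), np.int64(48)), (256, np.int64(543), np.int64(47), np.int64(48)), (259, np.int64(509), np.int64(
[... 2701 characters left out ...]
p.int64(55), np.int64(126)), (268, np.int64(508), np.int64(54), np.int64(130)), (271, np.int64(508), np.int64(54), np.int64(133)), (274, np.int64(508), np.int64(54), np.int64(136)), (277, np.int64(509), np.int64(54), np.int64(137)), (280, np.int64(508), np.int64(54), np.int64(141)), (283, np.int64(509), np.int64(54), np.int64(142)), (286, np.int64(508), np.int64(54), np.int64(145)), (289, np.int64(509), np.int64(54), np.int64(146)), (292, np.int64(508), np.int64(54), np.int64(150)), (295, np.int64(508), np.int64(54), np.int64(152)), (298, np.int64(508), np.int64(53), np.int64(154))]
['PlanningError', 'calibration', 'hand_in', 'look_for', 'pinpoint', 'read_camera', 'read_state', 'tips_ahead']
```

The fingertips really sit about 24 mm behind the reported TCP, at z≈119 when it reads 95. The reported TCP is therefore about 43 mm too far ahead. I'll work with fingertip z = reported z + 24. Now I'll open and go down to reported z≈27.

{"method": "move_arm", "body": {"targets": [{"xyz": [0.1, 0, 0], "angular": [0, 0, 0], "fingers": -0.2}, {"xyz": [0.1, 0, 0], "angular": [0, 0, 0], "fingers": -0.2}, {"xyz": [0.1, 0, 2], "angular": [0, 0, 0], "fingers": -0.2}, {"xyz": [0.1, 0, 3.5], "angular": [0, 0, 0], "fingers": -0.2}, {"xyz": [0.1, 0, 4.5], "angular": [0, 0, 0], "fingers": -0.2}]}}

```text
time: 6.18
eef_pos: [517.6, 49.7, 47.9]
tool_rot: [-0.0, 1.0, -0.0, -0.001]
force: [0.2, 0.6, 0.6]
gripper_width: 33.9
grasp_force: 0.0
```

{"method": "move_arm", "body": {"targets": [{"xyz": [0, 0, 0.8], "angular": [0, 0, 0], "fingers": -0.2}, {"xyz": [0, 0, 1.6], "angular": [0, 0, 0], "fingers": -0.2}, {"xyz": [0, 0, 2.1], "angular": [0, 0, 0], "fingers": -0.2}, {"xyz": [0, 0, 2.3], "angular": [0, 0, 0], "fingers": -0.2}, {"xyz": [0, 0, 2.3], "angular": [0, 0, 0], "fingers": -0.2}]}}

```text
time: 6.8
eef_pos: [518.1, 49.9, 28.8]
tool_rot: [-0.001, 1.0, -0.0, 0.0]
force: [-7.3, 0.4, 18.6]
gripper_width: 34.2
grasp_force: 9.5
```

{"method": "move_arm", "body": {"targets": [{"xyz": [0, 0, 0], "angular": [0, 0, 0], "fingers": -0.5}, {"xyz": [0, 0, 0], "angular": [0, 0, 0], "fingers": -1}, {"xyz": [0, 0, 0], "angular": [0, 0, 0], "fingers": -1}, {"xyz": [0, 0, 0], "angular": [0, 0, 0], "fingers": -1}], "squeeze": 30}}

```text
time: 7.3
eef_pos: [520.5, 50.7, 30.0]
tool_rot: [-0.001, 1.0, 0.001, 0.003]
force: [-4.2, 1.6, 20.8]
gripper_width: 17.0
grasp_force: 35.4
```

The knob is gripped (17 mm, 35 N) with a light push on the cover. I'll ease up and lift slowly.

{"method": "move_arm", "body": {"targets": [{"xyz": [0, 0, -0.15], "angular": [0, 0, 0], "fingers": -1}, {"xyz": [0, 0, -0.35], "angular": [0, 0, 0], "fingers": -1}, {"xyz": [0, 0, -0.6], "angular": [0, 0, 0], "fingers": -1}, {"xyz": [0, 0, -0.9], "angular": [0, 0, 0], "fingers": -1}, {"xyz": [0, 0, -1.3], "angular": [0, 0, 0], "fingers": -1}]}}

```text
time: 7.92
eef_pos: [517.7, 49.7, 38.8]
tool_rot: [-0.0, 1.0, -0.0, -0.001]
force: [1.2, -0.4, -0.7]
gripper_width: 17.0
grasp_force: 31.5
```

{"method": "move_arm", "body": {"targets": [{"xyz": [0, 0, -0.6], "angular": [0, 0, 0], "fingers": -1}, {"xyz": [0, 0, -1.4], "angular": [0, 0, 0], "fingers": -1}, {"xyz": [0, 0, -2.6], "angular": [0, 0, 0], "fingers": -1}, {"xyz": [0, 0, -4.0], "angular": [0, 0, 0], "fingers": -1}, {"xyz": [0, 0, -5.5], "angular": [0, 0, 0], "fingers": -1}]}}

```text
time: 8.55
eef_pos: [518.2, 49.9, 95.3]
tool_rot: [-0.0, 1.0, 0.0, 0.0]
force: [0.9, 0.3, -1.8]
gripper_width: 16.5
grasp_force: 31.5
```

Run:
```python
from h import *
s=ctrl.read_state(); print(s["time"],s["eef_pos"],s["gripper_width"],s["force"],s["grasp_force"])
a,_=ctrl.read_camera("wrist"); b,_=ctrl.read_camera("scene")
cv2.imwrite("pics/a3.png",np.hstack([cv2.resize(a,(400,300)),b[120:345,200:500][:, :][0:225].repeat(1,0)[:, :] if 0 else cv2.resize(b[110:320,160:440],(400,300))]))
```

```text
8.55 [518.17392232  49.94724175  95.31018407] 16.525509686583977 [ 0.85368127  0.27554404 -1.80959471] 31.513572722906247
```

View pics/a3.png

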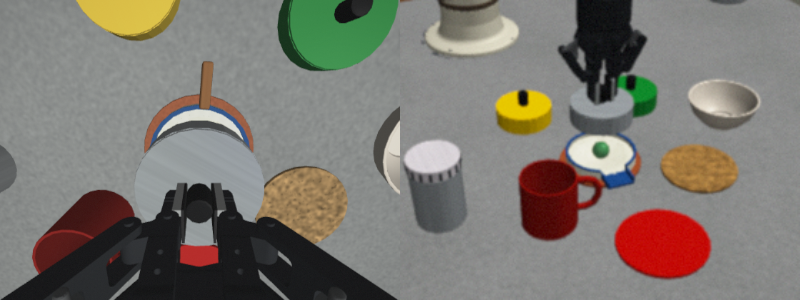

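The cover hangs level in the grip and the ball sits mid-dish. Next is the carry to the coaster.

{"method": "move_arm", "body": {"targets": [{"xyz": [-1, 1.6, 0], "angular": [0, 0, 0], "fingers": -1}, {"xyz": [-3, 4.8, 0], "angular": [0, 0, 0], "fingers": -1}, {"xyz": [-5.5, 8.8, 0], "angular": [0, 0, 0], "fingers": -1}, {"xyz": [-7.4, 11.8, 0], "angular": [0, 0, 0], "fingers": -1}, {"xyz": [-8.1, 13, 0], "angular": [0, 0, 0], "fingers": -1}]}}

```text
time: 9.28
eef_pos: [599.9, 182.4, 92.7]
tool_rot: [-0.001, 1.0, -0.0, -0.0]
force: [-0.7, -0.4, -0.9]
gripper_width: 16.8
grasp_force: 31.6
```

{"method": "move_arm", "body": {"targets": [{"xyz": [0, 0, 1], "angular": [0, 0, 0], "fingers": -1}, {"xyz": [0, 0, 3], "angular": [0, 0, 0], "fingers": -1}, {"xyz": [0, 0, 5], "angular": [0, 0, 0], "fingers": -1}, {"xyz": [0, 0, 6.2], "angular": [0, 0, 0], "fingers": -1}, {"xyz": [0, 0, 6.7], "angular": [0, 0, 0], "fingers": -1}]}}

```text
time: 9.9
eef_pos: [598.3, 179.0, 26.1]
tool_rot: [0.0, 1.0, -0.0, -0.001]
force: [0.3, -0.0, -1.7]
gripper_width: 16.7
grasp_force: 31.6
```

{"method": "move_arm", "body": {"targets": [{"xyz": [0, 0, 0.2], "angular": [0, 0, 0], "fingers": -1}, {"xyz": [0, 0, 0.4], "angular": [0, 0, 0], "fingers": -1}, {"xyz": [0, 0, 0.6], "angular": [0, 0, 0], "fingers": -1}]}}

```text
time: 10.28
eef_pos: [599.3, 180.2, 21.5]
tool_rot: [-0.0, 1.0, 0.0, 0.0]
force: [0.4, -0.2, -1.3]
gripper_width: 17.2
grasp_force: 31.6
```

{"method": "move_arm", "body": {"targets": [{"xyz": [0, 0, 0.1], "angular": [0, 0, 0], "fingers": -1}, {"xyz": [0, 0, 0.2], "angular": [0, 0, 0], "fingers": -1}, {"xyz": [0, 0, 0.3], "angular": [0, 0, 0], "fingers": -1}]}}

```text
time: 10.65
eef_pos: [599.0, 180.0, 20.1]
tool_rot: [-0.001, 1.0, -0.0, 0.0]
force: [-6.3, -0.2, 13.0]
gripper_width: 16.9
grasp_force: 36.2
```

The cover is on the coaster. I'll release it and rise.

{"method": "move_arm", "body": {"targets": [{"xyz": [0, 0, -0.1], "angular": [0, 0, 0], "fingers": -0.6}, {"xyz": [0, 0, -0.1], "angular": [0, 0, 0], "fingers": -0.2}, {"xyz": [0, 0, -0.1], "angular": [0, 0, 0], "fingers": -0.2}, {"xyz": [0, 0, -0.1], "angular": [0, 0, 0], "fingers": -0.2}, {"xyz": [0, 0, -0.5], "angular": [0, 0, 0], "fingers": -0.2}]}}

```text
time: 11.28
eef_pos: [598.7, 179.8, 22.6]
tool_rot: [-0.0, 1.0, -0.0, -0.0]
force: [0.0, 1.6, -0.2]
gripper_width: 34.2
grasp_force: 0.0
```

{"method": "move_arm", "body": {"targets": [{"xyz": [0, 0, -2], "angular": [0, 0, 0], "fingers": -0.2}, {"xyz": [0, 0, -5], "angular": [0, 0, 0], "fingers": -0.2}, {"xyz": [0, 0, -9], "angular": [0, 0, 0], "fingers": -0.2}, {"xyz": [0, 0, -12], "angular": [0, 0, 0], "fingers": -0.2}, {"xyz": [0, 0, -12], "angular": [0, 0, 0], "fingers": -0.2}]}}

```text
time: 11.9
eef_pos: [600.6, 180.7, 146.3]
tool_rot: [-0.0, 1.0, 0.001, 0.003]
force: [0.1, -0.7, -1.4]
gripper_width: 34.0
grasp_force: 0.0
```

{"method": "move_arm", "body": {"targets": [{"xyz": [16, -13, 0], "angular": [0, 0, 0], "fingers": -0.2}, {"xyz": [16, -13, 0], "angular": [0, 0, 0], "fingers": -0.2}, {"xyz": [16, -13, 0], "angular": [0, 0, 0], "fingers": -0.2}, {"xyz": [16, -13, 0], "angular": [0, 0, 0], "fingers": -0.2}, {"xyz": [16, -13, 0], "angular": [0, 0, 0], "fingers": -0.2}]}}

```text
time: 12.52
eef_pos: [438.6, 49.4, 143.0]
tool_rot: [0.0, 1.0, 0.0, 0.0]
force: [0.3, 1.2, 0.8]
gripper_width: 34.3
grasp_force: 0.0
```

```bash
cat > m.py <<'E'
from h import *
import sys
s=ctrl.read_state(); print(s["time"],s["eef_pos"],s["gripper_width"],s["force"],s["tool_rot"])
c,img,d=cam("wrist"); cv2.imwrite(f"pics/{sys.argv[1]}.png",img); np.save("w.npy",d)
f=210/np.tan(np.radians(c["fovy"])/2); Rm=R.from_rotvec(c["rvec"]).as_matrix(); t=np.array(c["tvec"])
v,u=np.mgrid[:420,:560]
P=(np.stack([(u-c["cx"])/f*d,(v-c["cy"])/f*d,d],-1)-t)@Rm
hsv=cv2.cvtColor(img,cv2.COLOR_BGR2HSV); X,Y,Z=P[...,0],P[...,1],P[...,2]; ok=d>0
def rep(n,m):
    p=P[m&ok]
    if len(p)<5: print(n,"none"); return
    print(n,len(p),"med",np.round(np.median(p,0),1),"lo",np.round(np.percentile(p,2,0)),"hi",np.round(np.percentile(p,98,0)))
near=(abs(X-518)<110)&(abs(Y-48)<60)
ht=near&(X<466)&(Z>44)&(Z<54)&(hsv[...,1]>70); rep("handletop",ht)
a=P[ht&ok]; k=np.polyfit(a[:,0],a[:,1],1); print("yaw",np.degrees(np.arctan(k[0])),"y at 440",np.polyval(k,440))
rep("lip",near&(X>575)&(Z>8)&(Z<30)&(hsv[...,0]>100)&(hsv[...,0]<130)&(hsv[...,1]>120))
rep("ball",near&(hsv[...,0]>40)&(hsv[...,0]<95)&(hsv[...,1]>60)&(Z<45)&(abs(X-518)<50))
rep("rimblue",near&(abs(X-515)<62)&(Z>18)&(Z<30)&(hsv[...,0]>100)&(hsv[...,0]<130)&(hsv[...,1]>120))
E
python3 m.py w4
```

```text
12.525 [438.55908878  49.36878339 143.00033296] 34.26536154766481 [0.2644877  1.1540911  0.76997631] [7.95641011e-05 9.99999993e-01 3.09857769e-05 7.85404710e-05]
handletop 507 med [442.8  55.1  47.9] lo [424.  50.  46.] hi [463.  61.  49.]
yaw -3.8890068950836794 y at 440 55.45664393816415
lip 705 med [586.6  45.8  16.3] lo [576.  24.  15.] hi [599.  65.  25.]
ball 533 med [513.6  50.   33.9] lo [506.  38.  23.] hi [526.  61.  38.]
rimblue 613 med [485.3  48.   24.5] lo [465.   1.  21.] hi [575. 101.  26.]
```

View pics/w4.png

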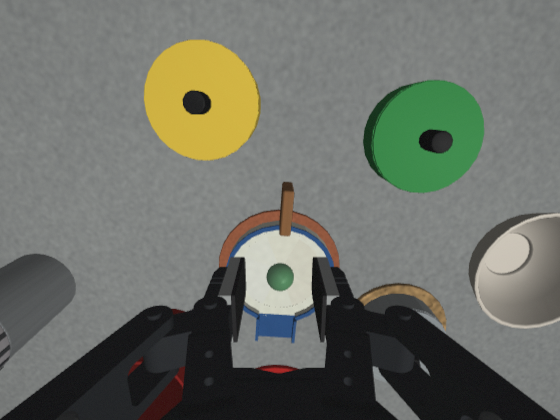

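The handle sits at x 424–463, y≈55.5, yaw −3.9°, and the ball is central at (280,277). I'll align and come down on the handle.

{"method": "move_arm", "body": {"targets": [{"xyz": [-0.1, 0.6, 1], "angular": [0, 0, 3.9], "fingers": -0.2}, {"xyz": [-0.1, 0.6, 4], "angular": [0, 0, 3.9], "fingers": -0.2}, {"xyz": [-0.1, 0.6, 7], "angular": [0, 0, 3.9], "fingers": -0.2}, {"xyz": [-0.1, 0.6, 8.5], "angular": [0, 0, 3.9], "fingers": -0.2}, {"xyz": [-0.1, 0.6, 8.5], "angular": [0, 0, 3.9], "fingers": -0.2}]}}

```text
time: 13.2
eef_pos: [440.7, 56.5, 56.6]
tool_rot: [0.033, 0.999, -0.001, -0.001]
force: [0.7, -0.3, -0.5]
gripper_width: 34.1
grasp_force: 0.0
```

```bash
python3 m.py w5
python3 - <<'E'
from h import *
c,img,d=cam("top"); b,_=ctrl.read_camera("scene")
cv2.imwrite("pics/a5.png",np.hstack([cv2.resize(img[140:290,130:330],(400,300)),cv2.resize(cv2.imread("pics/w5.png"),(400,300))]))
f=210/np.tan(np.radians(c["fovy"])/2); Rm=R.from_rotvec(c["rvec"]).as_matrix(); t=np.array(c["tvec"])
v,u=np.mgrid[:420,:560]
P=(np.stack([(u-c["cx"])/f*d,(v-c["cy"])/f*d,d],-1)-t)@Rm
m=(np.hypot(P[...,0]-598,P[...,1]-180)<75)&(P[...,2]>28)&(P[...,2]<90); p=P[m]
print(len(p),p.mean(0),p.min(0),p.max(0))
E
```

```text
13.2 [440.65458867  56.50965686  56.56247327] 34.07645886810188 [ 0.67020791 -0.34949813 -0.46804847] [ 3.34187705e-02  9.99440288e-01 -8.13958920e-04 -1.27865984e-03]
handletop 1009 med [442.2  55.4  47.8] lo [424.  50.  46.] hi [463.  60.  49.]
yaw -3.7694970957286067 y at 440 55.49930919257481
lip none
ball 1067 med [512.5  50.2  33.1] lo [506.  38.  22.] hi [524.  62.  38.]
rimblue 294 med [467.6  59.6  24.4] lo [464.  31.  23.] hi [473.  76.  26.]
1303 [597.08655527 178.10762714  37.12164391] [550.82265421 131.47736615  28.23253543] [644.08293161 226.11020626  63.70043215]
```

View pics/a5.png

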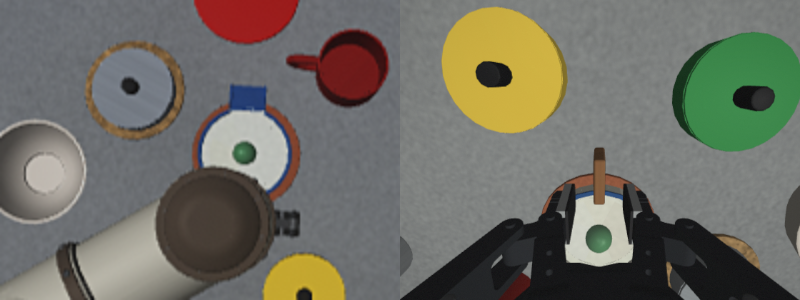

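The cover stands centred on the coaster (597,178) and the blade runs midway between the fingers. Continuing down, then closing gently.

{"method": "move_arm", "body": {"targets": [{"xyz": [0, -0.1, 2], "angular": [0, 0, 0], "fingers": -0.2}, {"xyz": [0, -0.1, 4], "angular": [0, 0, 0], "fingers": -0.2}, {"xyz": [0, -0.1, 5.4], "angular": [0, 0, 0], "fingers": -0.2}, {"xyz": [0, -0.1, 6], "angular": [0, 0, 0], "fingers": -0.3}, {"xyz": [0, -0.1, 6], "angular": [0, 0, 0], "fingers": -0.4}]}}

```text
time: 13.98
eef_pos: [440.5, 55.1, -1.7]
tool_rot: [0.034, 0.999, 0.0, 0.0]
force: [0.4, -0.4, -0.0]
gripper_width: 25.2
grasp_force: 0.0
```

{"method": "move_arm", "body": {"targets": [{"xyz": [0, 0, 0], "angular": [0, 0, 0], "fingers": -0.55}, {"xyz": [0, 0, 0], "angular": [0, 0, 0], "fingers": -0.65}, {"xyz": [0, 0, 0], "angular": [0, 0, 0], "fingers": -0.7}, {"xyz": [0, 0, 0], "angular": [0, 0, 0], "fingers": -0.74}, {"xyz": [0, 0, 0], "angular": [0, 0, 0], "fingers": -0.78}], "squeeze": 40}}

```text
time: 14.6
eef_pos: [440.5, 55.3, -1.7]
tool_rot: [0.034, 0.999, 0.0, 0.001]
force: [0.3, 1.6, 3.2]
gripper_width: 9.6
grasp_force: 17.4
```

{"method": "move_arm", "body": {"targets": [{"xyz": [0, 0, 0], "angular": [0, 0, 0], "fingers": -0.85}, {"xyz": [0, 0, 0], "angular": [0, 0, 0], "fingers": -1}, {"xyz": [0, 0, 0], "angular": [0, 0, 0], "fingers": -1}, {"xyz": [0, 0, 0], "angular": [0, 0, 0], "fingers": -1}], "squeeze": 90}}

```text
time: 15.1
eef_pos: [440.5, 55.3, -1.6]
tool_rot: [0.034, 0.999, 0.0, 0.001]
force: [-1.1, 2.2, 5.7]
gripper_width: 8.9
grasp_force: 87.9
```

```bash
python3 m.py w6
```

```text
15.1 [440.50097507  55.2787626   -1.55841455] 8.876366233188893 [-1.10680809  2.19094059  5.66089972] [3.35103417e-02 9.99438177e-01 2.75784783e-04 5.58209012e-04]
handletop 1901 med [440.9  54.1  47.8] lo [424.  49.  45.] hi [463.  59.  49.]
yaw -3.5175760820491524 y at 440 54.19294049636622
lip none
ball none
rimblue none
```

Gripped at 88 N. I'll lift slowly and check.

{"method": "move_arm", "body": {"targets": [{"xyz": [0, 0, -0.1], "angular": [0, 0, 0], "fingers": -1}, {"xyz": [0, 0, -0.3], "angular": [0, 0, 0], "fingers": -1}, {"xyz": [0, 0, -0.6], "angular": [0, 0, 0], "fingers": -1}, {"xyz": [0, 0, -0.9], "angular": [0, 0, 0], "fingers": -1}, {"xyz": [0, 0, -1.1], "angular": [0, 0, 0], "fingers": -1}]}}

```text
time: 15.78
eef_pos: [439.8, 54.8, 9.1]
tool_rot: [0.034, 0.999, -0.0, -0.0]
force: [0.2, 0.4, -3.3]
gripper_width: 8.6
grasp_force: 87.6
```

```bash
cat > t.py <<'E'
from h import *
import sys
tc=np.array([float(x) for x in sys.argv[1:3]])  # expected dish centre
s=ctrl.read_state(); print(s["time"],np.round(s["eef_pos"],1),s["gripper_width"],s["grasp_force"],np.round(s["force"],1),np.round(s["moment"],2))
for n in ("scene","top"):
    c,img,d=cam(n); cv2.imwrite(f"pics/{n}_{s['time']:.2f}.png",img)
    f=210/np.tan(np.radians(c["fovy"])/2); Rm=R.from_rotvec(c["rvec"]).as_matrix(); t=np.array(c["tvec"])
    v,u=np.mgrid[:420,:560]
    P=(np.stack([(u-c["cx"])/f*d,(v-c["cy"])/f*d,d],-1)-t)@Rm
    hsv=cv2.cvtColor(img,cv2.COLOR_BGR2HSV); r=np.hypot(P[...,0]-tc[0],P[...,1]-tc[1])
    blue=(hsv[...,0]>100)&(hsv[...,0]<130)&(hsv[...,1]>130)&(r<100)&(d>0)
    g=(hsv[...,0]>45)&(hsv[...,0]<95)&(hsv[...,1]>60)&(r<50)&(d>0)
    lip=blue&(r>60); rim=(hsv[...,1]<60)&(hsv[...,2]>120)&(r<50)&(P[...,2]>12)&(d>0)
    for k,m in (("lip",lip),("ball",g),("white",rim)):
        p=P[m]
        if len(p)<8: print(n,k,len(p)); continue
        print(n,k,len(p),np.round(np.median(p,0),1),end=" ")
        if k=="white":
            A=np.c_[p[:,:2]-tc,np.ones(len(p))]
            w=np.linalg.lstsq(A,p[:,2],rcond=None)[0]; print("slope",np.round(w,3),end="")
        print()
E
python3 t.py 518 50
```

```text
15.775 [439.8  54.8   9.1] 8.6314515001922 87.60181188583374 [ 0.2  0.4 -3.3] [0.02 0.21 0.  ]
scene lip 164 [589.8  44.6  26. ] 
scene ball 117 [526.7  44.8  43.2] 
scene white 1278 [488.2  58.8  26.1] slope [-3.448  1.273 80.732]
top lip 160 [587.1  43.2  26. ] 
top ball 95 [517.   48.2  44.6] 
top white 1071 [526.5  45.   24.6] slope [-0.577  0.063 35.01 ]
```

Level: the lip rose with the lift. Continuing straight up.

{"method": "move_arm", "body": {"targets": [{"xyz": [0, 0, -0.4], "angular": [0, 0, 0], "fingers": -1}, {"xyz": [0, 0, -1.1], "angular": [0, 0, 0], "fingers": -1}, {"xyz": [0, 0, -2], "angular": [0, 0, 0], "fingers": -1}, {"xyz": [0, 0, -2.9], "angular": [0, 0, 0], "fingers": -1}, {"xyz": [0, 0, -3.8], "angular": [0, 0, 0], "fingers": -1}]}}

```text
time: 16.5
eef_pos: [440.1, 54.9, 47.8]
tool_rot: [0.034, 0.999, 0.0, 0.0]
force: [-0.0, 1.0, -3.4]
gripper_width: 8.9
grasp_force: 87.6
```

{"method": "move_arm", "body": {"targets": [{"xyz": [0, 0, -0.9], "angular": [0, 0, 0], "fingers": -1}, {"xyz": [0, 0, -1.8], "angular": [0, 0, 0], "fingers": -1}, {"xyz": [0, 0, -2.7], "angular": [0, 0, 0], "fingers": -1}, {"xyz": [0, 0, -3.6], "angular": [0, 0, 0], "fingers": -1}, {"xyz": [0, 0, -4.5], "angular": [0, 0, 0], "fingers": -1}]}}

```text
time: 17.12
eef_pos: [439.9, 54.9, 92.6]
tool_rot: [0.034, 0.999, -0.0, -0.0]
force: [0.1, 0.7, -2.7]
gripper_width: 8.6
grasp_force: 87.6
```

{"method": "move_arm", "body": {"targets": [{"xyz": [0, 0, -0.8], "angular": [0, 0, 0], "fingers": -1}, {"xyz": [0, 0, -1.4], "angular": [0, 0, 0], "fingers": -1}, {"xyz": [0, 0, -1.8], "angular": [0, 0, 0], "fingers": -1}, {"xyz": [0, 0, -2], "angular": [0, 0, 0], "fingers": -1}, {"xyz": [0, 0, -2], "angular": [0, 0, 0], "fingers": -1}]}}

```text
time: 17.75
eef_pos: [439.9, 54.9, 112.0]
tool_rot: [0.034, 0.999, -0.0, -0.0]
force: [1.0, -0.8, -3.4]
gripper_width: 9.0
grasp_force: 87.6
```

```bash
python3 t.py 518 50; python3 -c "
from h import *;print(ctrl.read_state()['joint_pos'],ctrl.read_state()['tool_rot'])"
```

```text
17.75 [439.9  54.9 112. ] 8.957214806899383 87.64974474906921 [ 1.  -0.8 -3.4] [0.08 0.23 0.06]
scene lip 192 [590.3  46.1 128.9] 
scene ball 145 [525.2  45.  145.8] 
scene white 1104 [496.7  60.7 128.6] slope [ -2.968   1.408 169.909]
top lip 199 [587.   43.3 128.2] 
top ball 117 [516.5  47.8 146.6] 
top white 1298 [527.2  43.9 126.9] slope [-5.42000e-01  5.90000e-02  1.36945e+02]
[ 4.92794410e-01  1.88857767e-01 -5.64805853e-01 -1.26115760e-04
 -8.17731710e-01 -2.13123843e+00] [ 3.38605078e-02  9.99426523e-01 -1.10770885e-04 -2.82039487e-04]
```

The dish is at z≈118, level, with the ball central. The remaining turn about the dish centre is 97.4°, from yaw −3.8° to the bowl bearing of 93.6°, along a 79 mm arc.

{"method": "move_arm", "body": {"targets": [{"xyz": [0, -0.21, 0], "angular": [0, 0, -1.5], "fingers": -1}, {"xyz": [-0.03, -0.69, 0], "angular": [0, 0, -5], "fingers": -1}, {"xyz": [-0.12, -1.37, 0], "angular": [0, 0, -10], "fingers": -1}, {"xyz": [-0.31, -2.18, 0], "angular": [0, 0, -16], "fingers": -1}, {"xyz": [-0.57, -2.96, 0], "angular": [0, 0, -22], "fingers": -1}]}}

```text
time: 18.48
eef_pos: [443.5, 24.5, 111.9]
tool_rot: [-0.16, 0.987, -0.0, -0.0]
force: [0.5, 0.6, -3.4]
gripper_width: 8.7
grasp_force: 87.6
```

{"method": "move_arm", "body": {"targets": [{"xyz": [-0.04, -0.83, 0], "angular": [0, 0, -6], "fingers": -1}, {"xyz": [-0.17, -1.64, 0], "angular": [0, 0, -12], "fingers": -1}, {"xyz": [-0.39, -2.44, 0], "angular": [0, 0, -18], "fingers": -1}, {"xyz": [-0.68, -3.21, 0], "angular": [0, 0, -24], "fingers": -1}, {"xyz": [-1.06, -3.95, 0], "angular": [0, 0, -30], "fingers": -1}]}}

```text
time: 19.1
eef_pos: [466.1, -9.7, 111.9]
tool_rot: [-0.41, 0.912, -0.0, -0.0]
force: [-0.2, -0.5, -3.9]
gripper_width: 9.1
grasp_force: 87.7
```

{"method": "move_arm", "body": {"targets": [{"xyz": [-0.04, -0.83, 0], "angular": [0, 0, -6], "fingers": -1}, {"xyz": [-0.17, -1.64, 0], "angular": [0, 0, -12], "fingers": -1}, {"xyz": [-0.39, -2.44, 0], "angular": [0, 0, -18], "fingers": -1}, {"xyz": [-0.68, -3.21, 0], "angular": [0, 0, -24], "fingers": -1}, {"xyz": [-1.06, -3.95, 0], "angular": [0, 0, -30], "fingers": -1}]}}

```text
time: 19.73
eef_pos: [502.8, -28.1, 111.8]
tool_rot: [-0.632, 0.775, -0.0, -0.0]
force: [0.5, 0.7, -2.4]
gripper_width: 8.7
grasp_force: 87.7
```

{"method": "move_arm", "body": {"targets": [{"xyz": [-0.04, -0.76, 0], "angular": [0, 0, -5.5], "fingers": -1}, {"xyz": [-0.12, -1.37, 0], "angular": [0, 0, -10], "fingers": -1}, {"xyz": [-0.21, -1.82, 0], "angular": [0, 0, -13.3], "fingers": -1}, {"xyz": [-0.27, -2.05, 0], "angular": [0, 0, -15], "fingers": -1}, {"xyz": [-0.28, -2.1, 0], "angular": [0, 0, -15.4], "fingers": -1}]}}

```text
time: 20.35
eef_pos: [523.7, -29.4, 111.9]
tool_rot: [0.729, -0.685, -0.0, 0.0]
force: [-0.1, 0.2, -3.1]
gripper_width: 8.7
grasp_force: 87.7
```

{"method": "move_arm", "body": {"targets": [{"xyz": [0, 0, 0], "angular": [0, 0, 0], "fingers": -1}, {"xyz": [0, 0, 0], "angular": [0, 0, 0], "fingers": -1}, {"xyz": [0, 0, 0], "angular": [0, 0, 0], "fingers": -1}, {"xyz": [0, 0, 0], "angular": [0, 0, 0], "fingers": -1}, {"xyz": [0, 0, 0], "angular": [0, 0, 0], "fingers": -1}]}}

```text
time: 20.98
eef_pos: [523.7, -29.3, 112.1]
tool_rot: [0.729, -0.685, 0.0, -0.0]
force: [-0.1, 0.2, -2.7]
gripper_width: 8.4
grasp_force: 87.7
```

```bash
python3 t.py 518 50
python3 - <<'E'
import cv2,glob,numpy as np
s=sorted(glob.glob("pics/scene_*"))[-1]; t=sorted(glob.glob("pics/top_*"))[-1]
cv2.imwrite("pics/a7.png",np.hstack([cv2.resize(cv2.imread(s)[110:320,160:440],(400,300)),cv2.resize(cv2.imread(t)[140:290,130:330],(400,300))]))
E
```

```text
20.975 [523.7 -29.3 112.1] 8.429071545592432 87.65772342681885 [-0.1  0.2 -2.7] [-0.24 -0.01 -0.05]
scene lip 127 [512.8 117.  129.7] 
scene ball 109 [527.8  45.  143.6] 
scene white 1687 [532.8  46.6 433.6] slope [  4.19   -0.396 281.048]
top lip 0
top ball 0
top white 2329 [506.2  43.3 463.3] slope [5.92000e-01 1.41000e-01 4.62524e+02]
```

View pics/a7.png

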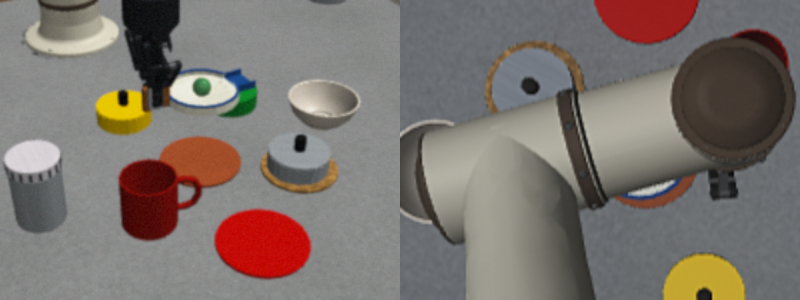

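The dish is held level and steady, its lip (scene picture, 240,78) pointing at the bowl (322,100), with the ball in its middle at (202,87). The cover stands on the coaster. Handing in.

```bash
python3 -c "
from plant import ctrl; print(ctrl.hand_in())"
```

```text
the job is handed in; nothing more can be done
None
```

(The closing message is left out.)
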